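Right the toppled jar and unscrew its cap

ROBOT

A 7-joint arm with a two-finger parallel gripper is mounted at the origin on a cart in front of the work surface, level with it; the furniture and walls round the work are solid. World frame = base frame: x ahead of the robot, y to its left, z up, the work surface at z = 0. Lengths are in mm, angles in rad, forces in N, time in s.
With the tool pointing down it reaches from about 400 to 850 mm from the base axis. Payload 6.9 kg.
Tool frame: the origin (TCP) lies at the very end of the fingers, on their centre line; the grasp point (between the pads) lies 19 mm behind it; z points along the fingers, y is the line along which they close (so a half turn about z gives the same grasp; the last joint's range is limited). The gripper opens to 85 mm and grips with 20 to 120 N. Pads are 22 mm wide; open, the fingers measure 114 mm over their backs; the gripper's body (76 mm by 85 mm) begins 54 mm behind the grasp point. The pads swing forward as they close: fully open they stand 13 mm farther back than shut.
Start: joints at [1.244, 0.507, -0.238, 1.5, 0.126, 1.149, -0.155], TCP at [262.104, -567.374, 231.275] pointing down, gripper open.
Joint ranges: [-3.08, 3.08], [-0.24, 2.05], [-1.43, 1.35], [0, 2.5], [-1.52, 4.66], [0.17, 1.96], [-2.89, 2.89]. Speed limits (rad/s): [2.39, 2.39, 3.14, 3.14, 3.14, 3.14, 3.14].

INTERFACE

Orientations are given as a unit quaternion [x, y, z, w].
In Python, from plant import observe, get_image, camera_params, job_done, search_frame, masks_of, spot_point gives the robot as it stands.
- The arm moves only by the tool carry_out, never from a script. Its argument "deltas" is a list of rows, each a list of 5 numbers: the shift along the world's x, y, z each as a share of 0.02 m, from -1 to 1, then the turn about the world's z as a share of 5 degrees, from -1 to 1, then the opening, from -1 (shut) to 1 (fully open), so that 0 is half open. In form: [[tx, ty, tz, twist, hand], ...]. A call has 1 to 20 rows; each row shifts and turns the commanded pose from where the row before left it; what a row does not reach is not made up. A row lasts 1/10 s, in which the tool goes at most 50 mm and 8.59 degrees, less where a joint would pass 70% of its speed; a pose out of reach is approached as far as the arm can. A call with a number of a shift or a turn outside -1 to 1 is refused whole. A call with a gripper value outside its range is refused whole. The fingers move at their own pace and stop on an object; "grip_force" is the grip in N (left out, the last holds). Time passes only in rows, so rows that do not move let the fingers close. It gives the time, the measured TCP pose, the force, the opening and the grip force at its end, in the units of the state.
- observe(): the state, without advancing time (a new reading comes with each control period).
- get_image(name): name is "scene" or "top"; returns (picture, depth): 384x512x3 uint8, red, green, blue; 384x512 float32, mm along the optical axis (not along the pixel's ray), 0 where there is no reading.
- camera_params(name): a dict with "vertical_fov" (degrees; the focal length in pixels is half the picture's height over the tangent of half this angle, whatever the lens; pixels are square), "cx", "cy" (the principal point, pixels), "position" and "orientation" of the camera in the world. Camera axes: x right, y down, z forward; pixel columns grow to the right and rows downward; lengths in mm; the calibration is good to about 2 mm. A picture is of the moment at which its call begins. camera_params takes no time and is no camera call.
- job_done(): hands the job in; it is judged then, once.
Trained networks look in the newest picture that a camera, given by its name, has taken for a name from the list of things; names that differ only in an ending like _2 or _b are one class to them, and where a whole thing is asked for, a point or a joint stands for the part that bears it (a point fixed in the world has none). Each returns a list of dicts, best first, with "p" (0 to 1); they miss things now and then, are a little off and sometimes report something else, mostly with a low value. They report only what shows in the picture. A call takes as long as a camera call. They do not tell look-alikes from the thing itself.
- search_frame(query, camera): "rect" ([left, top, width, height] as shares, 0 to 1, of the picture: columns of its width, rows of its height, round what is visible of it).
- masks_of(query, camera): "region" (384x512 bool, what is visible of it) and "rect" ([left, top, width, height] as shares, 0 to 1, of the picture: columns of its width, rows of its height, round what is visible of it).
- spot_point(query, camera): "location" ([column, row] as shares, 0 to 1, of the picture: columns of its width, rows of its height: a listed point, or the origin of a listed thing).
The state is a dict: "t": time; "joint_positions": joint angles; "joint_velocities": joint speeds; "effort": joint torques, N m; "tool_pos": TCP position; "tcp_rot": TCP orientation; "force": force on the tool from outside, world axes, zero at the start; "moment": the same for the moment, N m; "opening": opening from 0.0 (shut) to 1.0 (fully open); "grasp_force": force on a finger pad.
Only numpy, scipy, OpenCV 4.12 (cv2) and the standard library are available. Lean on these libraries where they do the work, as an engineer would, in place of code of your own. Each camera call takes 0.05 s, during which the arm holds its last target. There are 200 camera calls.

TASK

The square jar has toppled over in its bay of the wooden rack and leans on the divider. Stand it upright in that bay, then, with the rack's walls keeping the jar from turning, unscrew its tight cap anticlockwise until the thread lets go, lift it clear and finish holding it level and still just above the jar's mouth, a finger's breadth or two over it. Leave the jar standing in its bay, disturb nothing else, and do not let go of the cap at the end.

Things in the scene. Friction and masses are not known exactly. Their poses are not given: they have to be found in the camera images.
- rack: Fixed wooden rack, a lane open at the top. Origin on the worktop, z up, y along the lane, x across. 84 wide, from y = -260 to +170. Floor top at z = 6; side walls' inner faces at x = -32 and +32, tops at z = 46. A cross divider as high as the walls fills y = 26 to 34. The jar's bay is on its -y side, up to the spice jars: the jar belongs there with its middle between y = -140 and -4.
- jar: Loose square white ceramic jar, empty, 0.3 to 0.5 kg. Body 60 x 60 x 80, round neck up to z = 107. Origin at the centre of its underside, z along its axis to the mouth. At the start it leans about 40 degrees towards the rack's +y, lower +y edge on the rack's floor, +y flank on the divider's top edge, its x along the rack's x. Upright in the lane it has 2 mm play a side and can turn only 5 degrees.
- cap: Steel screw cap with fine ribs, 50 g, diameter 58, 22 high, loose, on the jar. Origin at the centre of its skirt's lower edge, z along its axis to its closed top (z = 22). Screwed on, its origin is 92 above the jar's underside on the jar's axis, and its x axis is along the jar's. It can not be pulled off while its lugs grip.
- cap_top (a point): Centre of the cap's closed top, 22 above the cap's origin. The cap lets go after turning 63 to 87 degrees anticlockwise (from above) against the jar, drawn anew each time; a stop blocks it after 110 or more. It does not rise while turning; a springy seal makes it tight (0.1 to 0.5 N m), pushes it up with 12 N and lifts it 3 mm when the lugs let go. Then it comes straight up.
- jar_mouth (a point): Centre of the jar's mouth, on the jar's axis 107 above its underside.
- tin: Small food tin, diameter 57, 72 high, loose, in the rack beyond the divider; origin at its underside. Leave alone.
- garlic: Garlic bulb, 60 x 57 x 58 high, loose, in the rack beyond the divider, in line with the tin; origin at its underside. Leave alone.
- spice_a: Spice jar, diameter 41, 105 high, loose, at the rack's -y end; origin at its underside. Leave alone.
- spice_b: The second spice jar, same size, beside the first; origin at its underside. Leave alone.
- mug: Mug 82 x 114 x 91 high on the worktop; origin at its underside. Leave alone.
Not all that is in view belongs to the job. Several things have the shape of the cap; the one meant has the colours described above.

How it is judged (in metres and radians):
On the way, in this order (a step that is already met when the one before it is completed fails the run):
1. the jar stands upright on the rack's floor in its bay, the cap still screwed on (angle between jar's own z axis and vertical below 0.08 rad and z of jar in the frame of rack between 0.002 and 0.012 m and x of jar in the frame of rack between -0.008 and 0.008 m and y of jar in the frame of rack between -0.14 and 0.01 m and z of cap in the frame of jar below 0.0945 m), for 0.3 s.
2. the cap has let go and is off the jar, in the fingers, the jar still standing in its bay (angle between jar's own z axis and vertical below 0.08 rad and z of jar in the frame of rack between 0.002 and 0.012 m and x of jar in the frame of rack between -0.008 and 0.008 m and y of jar in the frame of rack between -0.14 and 0.01 m and z of cap in the frame of jar above 0.101 m and contact force between cap and jar below 0.2 N and contact force between the fingers and cap above 1 N), for 0.1 s.
At the end, for the whole second after the job is handed in: Jar upright (0.08 rad) on the rack floor in its bay; fingers hold the cap, nothing else touching it, its lower edge 3 to 53 mm above the jar mouth, within 20 mm of the jar axis, level within 0.15 rad, still. The program finishes while holding it (angle between jar's own z axis and vertical below 0.08 rad and z of jar in the frame of rack between 0.002 and 0.012 m and x of jar in the frame of rack between -0.008 and 0.008 m and y of jar in the frame of rack between -0.14 and 0.01 m and z of cap in the frame of jar between 0.11 and 0.16 m and horizontal distance between cap and jar_mouth below 0.02 m and angle between cap's own z axis and vertical below 0.15 rad and linear speed of each of cap, jar below 0.02 m/s and contact force between each of cap, the fingers and jar below 0.2 N and contact force between the fingers and cap above 1 N); the arm keeps its last pose, push and grip.
It fails at once if the cap was carried more than 90 mm above the standing jar's mouth or away to the side (z of cap in the frame of jar above 0.197 m or (z of cap in the frame of jar above 0.101 m and horizontal distance between cap and jar_mouth above 0.09 m)).
It fails at once if something else was pushed about (more than 40 mm) (distance of any of tin, garlic, spice_a, spice_b, mug from where it was at the start of the episode above 0.04 m).
It fails at once if something else was knocked over (angle between any of tin, spice_a, spice_b, mug's own z axis and vertical above 0.5 rad).
It also fails if it takes over 54 s, if anything falls off the work surface, if the arm or the gripper's body presses on something with over 40 N, if the wrist force passes 120 N, or if a joint passes its speed limit or range.

## Working session

There is one attempt and no reset: what is moved stays moved. The work goes in short steps, Python scripts to look and compute and a tool call to move; the robot and the scene stay as the last step left them, time stands still between calls to the robot, and variables do not carry over. Pictures are saved under pics/ and viewed, at most 10 in all, crops included, and the job is handed in when it is done.

Besides the shell and the picture viewer there is one more tool, called after "Emit:" as name(argument=value, ...), one argument or row to a line, values as JSON. carry_out: Moves the arm, as the interface text tells. Its arguments: {"type":"object","properties":{"deltas":{"type":"array","items":{"type":"array","items":{"type":"number"}}},"grip_force":{"type":"number"}},"required":["deltas"]}

```bash
mkdir -p pics; cat > h.py <<'E'
import numpy as np, cv2
from scipy.spatial.transform import Rotation as R
from plant import *
def cam(n):
    c=camera_params(n); f=192/np.tan(np.radians(c["vertical_fov"])/2)
    return f,c["cx"],c["cy"],np.array(c["position"]),R.from_quat(c["orientation"]).as_matrix()
def cloud(n,d):
    f,cx,cy,p,M=cam(n); v,u=np.mgrid[:384,:512]
    P=np.stack([(u-cx)/f*d,(v-cy)/f*d,d],-1)@M.T+p
    P[d==0]=np.nan
    return P
def proj(n,X):
    f,cx,cy,p,M=cam(n); q=(np.asarray(X)-p)@M
    return q[...,:2]/q[...,2:]*f+[cx,cy]
def save(n,img): cv2.imwrite("pics/"+n,img[...,::-1])
E
python3 - <<'E'
from h import *
o=observe();print(o)
ims=[]
for n in("scene","top"):
    im,d=get_image(n);np.savez("a_"+n,im=im,d=d);save(n+"0.png",im);print(n,camera_params(n))
    for q in("jar","cap","rack","tin","garlic","spice_a","mug"):
        P=cloud(n,d)
        for r in masks_of(q,n)[:4]:
            m=r["region"]; print(n,q,round(r["p"],2),(np.array(r["rect"])*[512,384,512,384]).round(),np.nanmedian(P[m],0).round(), np.median(im[m],0))
E
```

```text
{'t': 0.0, 'joint_positions': array([ 1.24351942,  0.50832754, -0.23748393,  1.50111915,  0.12569923,
        1.14889373, -0.15478226]), 'joint_velocities': array([-0.00075244, -0.00077276,  0.00129949, -0.00159364,  0.00082592,
       -0.00115454,  0.00022174]), 'effort': array([-2.73182923e-04, -6.20596433e+01, -2.18671963e+00, -2.49650002e+01,
        1.26852142e-02,  1.21150204e-02, -2.43232438e-05]), 'tool_pos': array([ 261.82298347, -566.97163799,  230.4393684 ]), 'tcp_rot': array([ 9.76679124e-01,  2.14702382e-01, -2.14127754e-04, -8.54175471e-04]), 'force': array([0.18480945, 0.03736278, 0.60921285]), 'moment': array([-0.03730171,  0.03054082, -0.04936351]), 'grasp_force': 0.0, 'opening': 1.0046715297059288}
scene {'vertical_fov': 49.18492375138779, 'cx': 250.9677765772993, 'cy': 190.93300371756436, 'position': array([-181.64618908,  642.88069224,  964.54713276]), 'orientation': array([-0.3532508 ,  0.83804201, -0.38602931,  0.15453427])}
scene jar 0.63 [219. 209.  22.  22.] [486.  53.  75.] [122. 119. 117.]
scene cap 0.83 [207. 205.  22.  20.] [499.  94. 113.] [132. 139. 138
[... 1110 characters left out ...]
. 266.  18.  14.] [340. 174.  22.] [ 81. 144.  93.]
top cap 0.6 [143. 238.  15.  15.] [486. 304.  22.] [198.  121.   60.5]
top cap 0.6 [244. 242.  17.  17.] [353.  -9.  22.] [199. 129.  79.]
top rack 0.9 [171. 168. 118.  80.] [521. -27.  24.] [143. 114.  88.]
top rack 0.61 [197. 204.  21.  19.] [500.  89. 113.] [132. 136. 137.]
top tin 0.83 [176. 221.  23.  22.] [479. 176.  74.] [159.  147.5 114. ]
top garlic 0.45 [194. 217.  19.  13.] [485. 124.  46.] [144.5 133.5 130. ]
top spice_a 0.61 [268. 164.  15.  21.] [ 555. -161.  107.] [88. 87. 83.]
top spice_a 0.58 [254. 170.  16.  22.] [ 547. -114.  106.] [106.5  91.5  88. ]
top mug 0.83 [340. 152.  31.  32.] [ 481. -442.   42.] [109. 110. 109.]
```

```bash
python3 - <<'E'
from h import *
from scipy.optimize import minimize
pts=[];out=[]
for n in("scene","top"):
    z=np.load(f"a_{n}.npz");P=cloud(n,z["d"]);im=z["im"]
    m=(np.abs(P[...,2]-46)<5)&(np.abs(P[...,0]-510)<130)&(np.abs(P[...,1]-10)<260)
    pts.append(P[m]); print(n,m.sum())
    c=im[130:300,130:360] if n=="scene" else im[140:300,130:380]
    out.append(cv2.resize(c,(600,int(600*c.shape[0]/c.shape[1])),interpolation=cv2.INTER_CUBIC))
save("crop_s.png",out[0]);save("crop_t.png",out[1])
def cost(p,Q):
    x0,y0,a=p; d=Q[:,:2]-[x0,y0]; X=d@[np.cos(a),np.sin(a)];Y=d@[-np.sin(a),np.cos(a)]
    # wall solid: |x| 32..42, |..| y -260..170 ; divider
    def box(x,y,xa,xb,ya,yb):
        return np.hypot(np.maximum(0,np.maximum(xa-x,x-xb)),np.maximum(0,np.maximum(ya-y,y-yb)))
    e=np.min([box(X,Y,32,42,-260,170),box(X,Y,-42,-32,-260,170),box(X,Y,-32,32,26,34)],0)
    return np.minimum(e,15).mean()
for nm,Q in(("s",pts[0]),("t",pts[1]),("both",np.vstack(pts))):
    best=min((minimize(cost,[x,y,a],args=(Q,),method="Nelder-Mead",options=dict(initial_simplex=[[x,y,a],[x+15,y,a],[x,y+15,a],[x,y,a+.05]])) for x in(500,515,530) for y in(0,25,50,75) for a in(.17,.22,.27)),key=lambda r:r.fun)
    p=best.x;d=Q[:,:2]-p[:2];Y=d@[-np.sin(p[2]),np.cos(p[2])];X=d@[np.cos(p[2]),np.sin(p[2])]
    print(nm,p,best.fun,np.percentile(Y,[0.5,2,98,99.5]).round(),np.percentile(X,[1,99]).round())
E
```

```text
scene 938
top 783
s [5.14101440e+02 5.51308975e+01 2.14068192e-01] 3.742299599053059 [-259. -252.  168.  170.] [-44.  40.]
t [5.02071969e+02 9.23486744e+01 2.16265341e-01] 3.1170224481359585 [-300. -297.  127.  129.] [-43.  42.]
both [5.12547677e+02 5.45062806e+01 2.13761734e-01] 3.629821365846913 [-260. -256.  168.  170.] [-44.  42.]
```

View pics/scene0.png

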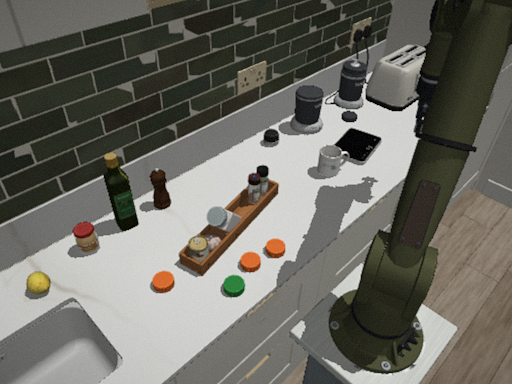

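View pics/crop_t.png

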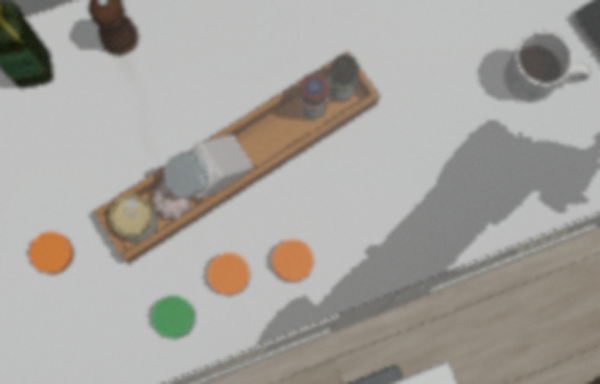

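Candidates in the scene view are orange caps at (163,281), (250,261) and (275,248), a green one at (234,286), a dark lid at (271,136), and the grey steel cap on the toppled jar at (217,216). I choose the steel one. The crop confirms it sits on the white jar leaning over the divider.

The rack frame is at about (512.5, 54.5), yaw 0.214. The predicted cap top (503, 96, 113) matches the measured one (500, 90, 113).

Plan: push the cap's +y corner towards -y with shut fingers so the jar rights itself.

Emit:
carry_out(
  deltas=[
    [1,1,0,0,-1],
    [1,1,0,0,-1],
    [1,1,0,0,-1],
    [1,1,0,0,-1],
    [1,1,0,0,-1],
    [1,1,0,0,-1],
    [1,1,0,0,-1],
    [1,1,0,0,-1],
    [1,1,0,0,-1],
    [1,1,0,0,-1],
    [1,1,0,0,-1],
    [0.6,1,0,0,-1],
    [0,1,0,0,-1],
    [0,1,0,0,-1],
    [0,1,0,0,-1],
    [0,1,0,0,-1],
    [0,1,0,0,-1],
    [0,1,0,0,-1],
    [0,1,0,0,-1],
    [0,1,0,0,-1],
  ],
)

```text
t: 2.8
tool_pos: [493.1, -166.7, 231.4]
tcp_rot: [0.977, 0.214, -0.0, 0.0]
force: [0.4, -0.1, 0.8]
opening: -0.001
grasp_force: 0.0
```

Emit:
carry_out(
  deltas=[
    [0,1,0,0,-1],
    [0,1,0,0,-1],
    [0,1,0,0,-1],
    [0,1,0,0,-1],
    [0,1,0,0,-1],
    [0,1,0,0,-1],
    [0,1,0,0,-1],
    [0,1,0,0,-1],
    [0,1,0,0,-1],
    [0,1,0,0,-1],
    [0,1,0,0,-1],
    [0,1,0,0,-1],
    [0,1,0,0,-1],
    [0,1,0,0,-1],
    [0,1,0,0,-1],
    [0,0.4,0,0,-1],
    [0,0,0,0,-1],
    [0,0,0,0,-1],
  ],
)

```text
t: 4.6
tool_pos: [493.9, 139.4, 231.2]
tcp_rot: [0.977, 0.214, -0.0, 0.0]
force: [-0.2, 0.3, -0.5]
opening: -0.001
grasp_force: 0.0
```

Emit:
carry_out(
  deltas=[
    [0,0,-1,0,-1],
    [0,0,-1,0,-1],
    [0,0,-1,0,-1],
    [0,0,-1,0,-1],
    [0,0,-1,0,-1],
    [0,0,-1,0,-1],
    [0,0,-0.9,0,-1],
    [0,0,-0.5,0,-1],
    [0,0,0,0,-1],
  ],
)

```text
t: 5.5
tool_pos: [493.5, 139.3, 82.2]
tcp_rot: [0.977, 0.214, -0.001, 0.0]
force: [-0.3, 0.2, -0.4]
opening: -0.003
grasp_force: 0.0
```

Emit:
carry_out(
  deltas=[
    [0.05,-0.24,0,0,-1],
    [0.05,-0.24,0,0,-1],
    [0.05,-0.24,0,0,-1],
    [0.05,-0.24,0,0,-1],
    [0.05,-0.24,0,0,-1],
    [0,0,0,0,-1],
  ],
)

```text
t: 6.1
tool_pos: [500.2, 118.0, 84.7]
tcp_rot: [0.977, 0.215, 0.002, -0.001]
force: [-2.9, 6.6, 8.6]
opening: 0.002
grasp_force: 4.5
```

```bash
cat > look.py <<'E'
import sys
from h import *
n=sys.argv[1]
O=np.array([512.5,54.5]);a=.214
im,d=get_image(n);P=cloud(n,d);D=P[...,:2]-O
X=D@[np.cos(a),np.sin(a)];Y=D@[-np.sin(a),np.cos(a)];Z=P[...,2]
c=im[150:290,150:310];save(sys.argv[2],cv2.resize(c,(640,560),interpolation=cv2.INTER_CUBIC))
for q in("cap","jar"):
    for r in masks_of(q,n)[:5]:
        m=r["region"]
        if abs(np.nanmedian(X[m]))<35: print(q,round(r["p"],2),"rack xyz med",np.nanmedian(np.stack([X,Y,Z],-1)[m],0).round(),"z98",np.nanpercentile(Z[m],98).round(),"Y",np.nanpercentile(Y[m],[3,97]).round(),"X",np.nanpercentile(X[m],[3,97]).round())
        t=m&(Z>116)&(Z<125)
        if t.sum()>20 and abs(np.nanmedian(X[m]))<35: print("  top",X[t].mean().round(1),Y[t].mean().round(1),Z[t].mean().round(1),t.sum(), P[t].mean(0).round(1))
E
python3 look.py top p1.png
```

```text
cap 0.67 rack xyz med [ 25. 248.  22.] z98 29.0 Y [223. 273.] X [ 0. 51.]
```

```bash
python3 look.py scene p2.png
```

```text
cap 0.69 rack xyz med [ 26. 255.  23.] z98 28.0 Y [226. 278.] X [ 3. 56.]
cap 0.47 rack xyz med [-13.  31. 116.] z98 134.0 Y [14. 48.] X [-27.   2.]
  top -12.9 27.7 120.2 49 [494.   78.8 120.2]
jar 0.75 rack xyz med [-26.   2.  74.] z98 104.0 Y [-40.  36.] X [-30.  13.]
```

View pics/p2.png

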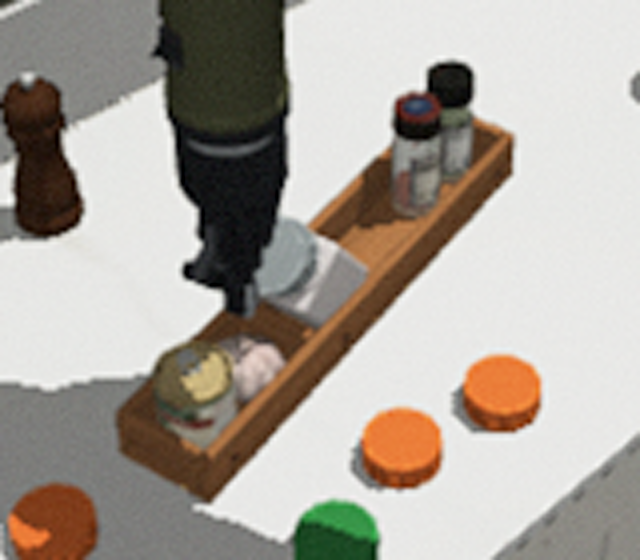

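The fingers are on the cap's edge, around (250,290) in the crop, and the jar still leans. The edge has to travel up as the jar rights, so friction jams it. I'll follow the arc upward instead.

Emit:
carry_out(
  deltas=[
    [0.04,-0.18,0.2,0,-1],
    [0.04,-0.2,0.18,0,-1],
    [0.04,-0.2,0.16,0,-1],
    [0.04,-0.2,0.14,0,-1],
    [0.04,-0.2,0.13,0,-1],
    [0.04,-0.2,0.12,0,-1],
  ],
)

```text
t: 7.0
tool_pos: [503.8, 91.9, 101.8]
tcp_rot: [0.977, 0.214, -0.0, 0.0]
force: [-0.0, -0.4, 0.6]
opening: -0.0
grasp_force: 0.0
```

```bash
python3 look.py scene p3.png
```

```text
cap 0.92 rack xyz med [ 25. 255.  23.] z98 27.0 Y [229. 278.] X [ 3. 52.]
cap 0.77 rack xyz med [ -3. -47. 124.] z98 131.0 Y [-85. -27.] X [-27.  30.]
  top -0.8 -56.7 121.5 102 [523.7  -1.1 121.5]
jar 0.67 rack xyz med [-10. -23.  71.] z98 108.0 Y [-72. -12.] X [-29.  28.]
```

Emit:
carry_out(
  deltas=[
    [0,0,1,0,1],
    [0,0,1,0,1],
    [0,0,1,0,1],
    [0,0,1,0,1],
    [0,0,1,0,1],
  ],
)

```text
t: 7.65
tool_pos: [503.6, 93.2, 202.5]
tcp_rot: [0.977, 0.215, -0.0, -0.0]
force: [2.0, -0.5, -0.1]
opening: 0.844
grasp_force: 0.0
```

```bash
python3 look.py scene p4.png; python3 look.py top p5.png
```

```text
cap 0.88 rack xyz med [ -4. -32. 121.] z98 126.0 Y [-64. -10.] X [-27.  26.]
  top -1.0 -36.7 122.0 211 [519.4  18.4 122. ]
cap 0.79 rack xyz med [ 24. 254.  23.] z98 27.0 Y [227. 278.] X [ 3. 54.]
jar 0.98 rack xyz med [-14. -12.  66.] z98 92.0 Y [-58.  -7.] X [-29.  21.]
cap 0.55 rack xyz med [ 25. 249.  22.] z98 28.0 Y [223. 273.] X [-0. 49.]
```

View pics/p4.png

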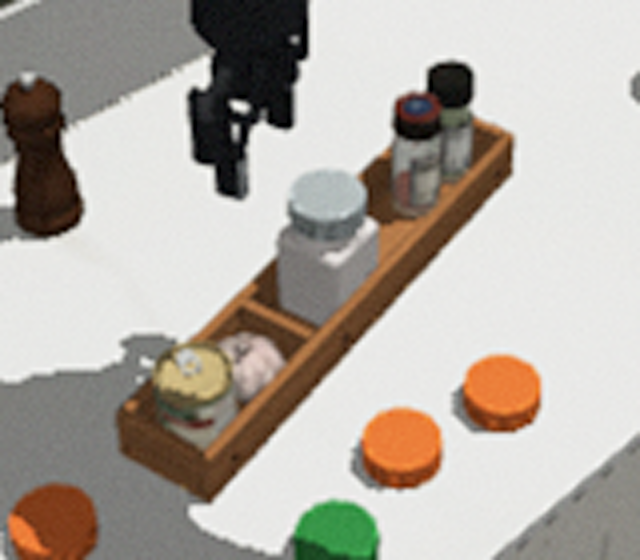

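The jar is upright, with the steel cap at about (328,205) in the crop and its centre at world (519.5, 18.5), z about 121 (120 expected). Now I'll move over it.

Emit:
carry_out(
  deltas=[
    [0.4,-1,0,0,1],
    [0.4,-1,0,0,1],
    [0,-1,0,0,1],
    [0,-0.7,0,0,1],
    [0,0,-1,0,1],
    [0,0,-1,0,1],
    [0,0,-1,0,1],
    [0,0,-1,0,1],
    [0,0,-0.6,0,1],
    [0,0,-0.5,0,1],
    [0,0,-0.4,0,1],
    [0,0,0,0,1],
  ],
)

```text
t: 9.15
tool_pos: [519.5, 19.0, 91.1]
tcp_rot: [0.977, 0.215, -0.001, -0.0]
force: [-1.0, 0.2, -0.0]
opening: 0.999
grasp_force: 0.0
```

Emit:
carry_out(
  deltas=[
    [0,0,0,0,-1],
    [0,0,0,0,-1],
    [0,0,0,0,-1],
    [0,0,0,0,-1],
    [0,0,0,0,-1],
    [0,0,0,0,-1],
    [0,0,0,0,-1],
  ],
  grip_force=70,
)

```text
t: 9.85
tool_pos: [521.0, 18.2, 93.0]
tcp_rot: [0.977, 0.214, 0.001, 0.001]
force: [0.7, -3.4, 6.6]
opening: 0.663
grasp_force: 73.1
```

```bash
python3 look.py scene p6.png; python3 -c "
from plant import *
o=observe();print(o['joint_positions'],o['moment'],o['tcp_rot'])"
```

```text
cap 0.94 rack xyz med [ 25. 254.  23.] z98 27.0 Y [227. 278.] X [ 2. 55.]
cap 0.47 rack xyz med [-17. -35. 121.] z98 125.0 Y [-63. -13.] X [-28.   3.]
  top -12.0 -38.9 122.2 101 [509.1  13.9 122.2]
jar 0.87 rack xyz med [-12. -10.  63.] z98 92.0 Y [-60.  -6.] X [-29.  29.]
[ 0.15810451  0.5222145  -0.355746    1.95393706  0.27216445  0.70890425
 -1.50060532] [-0.78224937 -0.13650374  0.03744703] [9.76766024e-01 2.14303986e-01 1.18917010e-03 7.22523803e-04]
```

Emit:
carry_out(
  deltas=[
    [0,0,0.05,0.6,-1],
    [0,0,0.05,0.6,-1],
    [0,0,0,0.6,-1],
    [0,0,0,0.6,-1],
    [0,0,0,0.6,-1],
    [0,0,0,0.6,-1],
    [0,0,0,0.6,-1],
    [0,0,0,0.6,-1],
    [0,0,0,0.6,-1],
    [0,0,0,0.6,-1],
    [0,0,0,0.6,-1],
    [0,0,0,0.6,-1],
    [0,0,0,0.6,-1],
    [0,0,0,0.6,-1],
    [0,0,0,0.6,-1],
  ],
)

```text
t: 11.5
tool_pos: [519.7, 18.8, 93.6]
tcp_rot: [0.82, 0.572, -0.0, -0.0]
force: [1.4, -1.7, -5.9]
opening: 0.659
grasp_force: 77.5
```

```bash
python3 look.py scene p7.png;python3 -c "
from plant import *
o=observe();print(o['joint_positions'],o['moment'],o['tcp_rot'])"
```

```text
cap 0.87 rack xyz med [ 26. 254.  23.] z98 27.0 Y [228. 278.] X [ 2. 56.]
cap 0.72 rack xyz med [  7. -16. 122.] z98 126.0 Y [-41.  -7.] X [-13.  27.]
  top 8.4 -21.2 122.4 80 [525.2  35.6 122.4]
jar 0.9 rack xyz med [-9. -8. 66.] z98 94.0 Y [-49.  -4.] X [-30.  23.]
[ 0.30678947  0.55607088 -0.58614258  1.95212296  0.43612628  0.7617735
 -0.88614002] [-0.05861125 -0.108563   -0.02631303] [ 8.20518371e-01  5.71619847e-01 -4.24153934e-04 -4.17589611e-04]
```

Emit:
carry_out(
  deltas=[
    [0,0,-0.05,0.6,-1],
    [0,0,-0.05,0.6,-1],
    [0,0,0,0.6,-1],
    [0,0,0,0.6,-1],
    [0,0,0,0.6,-1],
    [0,0,0,0.6,-1],
    [0,0,0,0.6,-1],
    [0,0,0,0.6,-1],
    [0,0,0,0.6,-1],
  ],
)

```text
t: 12.55
tool_pos: [520.4, 19.7, 92.7]
tcp_rot: [0.664, 0.748, 0.001, 0.0]
force: [0.5, 1.1, 4.1]
opening: 0.657
grasp_force: 78.5
```

```bash
python3 look.py scene p8.png;python3 -c "
from plant import *
o=observe();print(o['joint_positions'],o['moment'],o['tcp_rot'],o['force'])"
```

```text
cap 0.86 rack xyz med [ 25. 254.  23.] z98 27.0 Y [226. 278.] X [ 3. 55.]
cap 0.6 rack xyz med [  4. -21. 122.] z98 125.0 Y [-50.  -6.] X [-20.  27.]
  top 5.5 -27.2 122.0 151 [523.6  29.1 122. ]
jar 0.81 rack xyz med [-10.  -8.  65.] z98 94.0 Y [-53.  -4.] X [-30.  25.]
jar 0.2 rack xyz med [-11.  76.  46.] z98 79.0 Y [ 47. 113.] X [-26.  19.]
[ 0.38692623  0.58828496 -0.71998025  1.95157027  0.53594817  0.79851886
 -0.51831357] [0.13542684 0.0730024  0.15148592] [6.64471862e-01 7.47312693e-01 8.07419632e-04 4.80424381e-04] [0.62557253 0.2004053  5.35240607]
```

Emit:
carry_out(
  deltas=[
    [0,0,0,0.6,-1],
    [0,0,0,0.6,-1],
    [0,0,0,0.6,-1],
    [0,0,0,0.6,-1],
    [0,0,0,0.6,-1],
    [0,0,0,0.6,-1],
    [0,0,0,0.6,-1],
    [0,0,0,0.6,-1],
    [0,0,0,0.6,-1],
  ],
)

```text
t: 13.6
tool_pos: [519.7, 20.0, 92.7]
tcp_rot: [0.471, 0.882, 0.0, 0.0]
force: [-3.6, 2.0, 8.7]
opening: 0.659
grasp_force: 79.1
```

```bash
python3 look.py scene p9.png;python3 -c "
from plant import *
o=observe();print(o['joint_positions'],o['moment'],o['tcp_rot'],o['force'])"
```

```text
cap 0.75 rack xyz med [ -0. -26. 122.] z98 126.0 Y [-59.  -7.] X [-24.  26.]
  top 2.1 -31.7 121.9 195 [521.3  24.  121.9]
cap 0.66 rack xyz med [ 24. 255.  23.] z98 28.0 Y [226. 278.] X [ 2. 53.]
jar 0.73 rack xyz med [-10.  -9.  65.] z98 94.0 Y [-53.  -3.] X [-30.  27.]
[ 0.46220009  0.62724398 -0.85331498  1.95144401  0.62851606  0.85060713
 -0.14377959] [0.22613007 0.65722637 0.04805182] [4.71526546e-01 8.81851815e-01 2.92423742e-04 8.06733817e-05] [-2.81325821  2.18074153  9.32361656]
```

Emit:
carry_out(
  deltas=[
    [0,0,0.1,0,-1],
    [0,0,0.1,0,-1],
    [0,0,0.1,0,-1],
    [0,0,0,0,-1],
  ],
)

```text
t: 14.15
tool_pos: [519.9, 18.7, 97.9]
tcp_rot: [0.472, 0.882, -0.0, 0.0]
force: [0.2, 0.3, 0.3]
opening: 0.659
grasp_force: 78.2
```

```bash
python3 look.py scene p10.png;python3 -c "
from plant import *
o=observe();print(o['force'],o['tool_pos'])"
```

```text
cap 0.75 rack xyz med [ 25. 255.  23.] z98 28.0 Y [226. 278.] X [ 2. 57.]
cap 0.57 rack xyz med [ -1. -27. 127.] z98 131.0 Y [-59.  -8.] X [-26.  27.]
  top -9.7 -20.3 121.3 50 [507.4  32.6 121.3]
jar 0.88 rack xyz med [-10.  -9.  67.] z98 105.0 Y [-64.  -4.] X [-30.  28.]
jar 0.73 rack xyz med [  -4. -216.   89.] z98 116.0 Y [-239. -205.] X [-13.  22.]
[-0.06602842  0.20449352 -0.46636684] [519.78630464  18.79490964  97.66232341]
```

The cap rose 5 mm with no force left on the wrist, so it has let go. I'll lift it straight up 35 mm.

Emit:
carry_out(
  deltas=[
    [0,0,0.2,0,-1],
    [0,0,0.25,0,-1],
    [0,0,0.3,0,-1],
    [0,0,0.3,0,-1],
    [0,0,0.3,0,-1],
    [0,0,0.25,0,-1],
    [0,0,0.15,0,-1],
    [0,0,0,0,-1],
    [0,0,0,0,-1],
    [0,0,0,0,-1],
    [0,0,0,0,-1],
    [0,0,0,0,-1],
  ],
)

```text
t: 15.5
tool_pos: [519.8, 19.0, 132.7]
tcp_rot: [0.471, 0.882, -0.0, -0.0]
force: [0.2, -0.3, -0.5]
opening: 0.659
grasp_force: 78.2
```

```bash
python3 look.py scene p11.png;python3 -c "
from plant import *
o=observe();print(o['force'],o['tool_pos'])"
```

```text
cap 0.89 rack xyz med [ 25. 254.  23.] z98 27.0 Y [226. 279.] X [ 3. 54.]
cap 0.82 rack xyz med [ -2. -27. 161.] z98 166.0 Y [-60.  -7.] X [-25.  25.]
jar 0.79 rack xyz med [ -9. -14.  81.] z98 123.0 Y [-59.  -4.] X [-29.  26.]
  top -5.5 -26.8 120.7 33 [512.8  27.2 120.7]
[-0.48675265 -0.12335442 -0.20319765] [519.88471883  19.04275612 132.82332028]
```

View pics/p11.png

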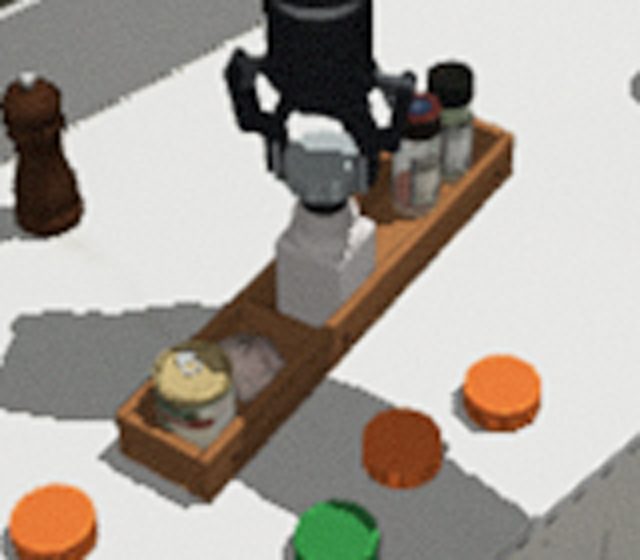

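The jar stands in its bay, body at about (325,265) in the crop. The cap is held level above its open neck at about (325,170), with its lower edge about 25 mm over the mouth.

```bash
python3 -c "
from plant import *
print(job_done())"
```

```text
the job is handed in; nothing more can be done
None
```

The jar stands upright in its bay with the cap unscrewed and held level about 25 mm above its mouth; the job is handed in (no verdict was returned), with about 15.5 s on the robot's clock.

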